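Tip out the blue rollers

TASK

The tipping tray on the bench holds three blue rollers in one bay and three brass rollers in the other. Slide the catch tray fully home on its track at the blue rollers' side, then carefully tip the tipping tray that way so that all the blue rollers roll into the catch tray and every brass roller stays in its bay. Set the tipping tray level again, leave the catch tray where it is, and do not disturb the other things on the bench.

Things in the scene. Friction and masses are not known exactly. Their poses are not given: they have to be found in the camera images.
- stand: Steel base plate with rails and a post, fixed to the bench, 180 mm (x) by 430 mm (y). Origin: on the bench straight below the middle of the tipping tray. x points away from the robot (give or take its yaw), y along the catch tray's track, z up. The post, 153 mm tall, is 54 to 78 mm from the origin on the far (+x) side; on the robot's side there is only the low plate.
- catch (a joint): Grey open catch tray that slides on the stand along the stand's y: 0 in the middle (below the tipping tray), +0.12 m at the +y end stop, -0.12 m at the -y end stop. It stays where it is left; sliding it takes about 2 N. Outside 94 mm (x) by 142 mm (y), walls 3 mm, rim 55 mm above the bench.
- catch_floor (a point): Centre of the catch tray's inner floor, 16 mm above the bench; axes parallel to the stand's.
- catch_knob (a point): Centre of the yellow ball (22 mm across) on top of the catch tray's upright steel pin (14 mm thick), 86 mm above the bench, 125 mm from the catch tray's centre towards the robot. The bare pin is reachable between 30 and 75 mm above the bench; push it sideways, or take the ball or pin, to slide the tray.
- tipper (a joint): Tipping tray: two white bays side by side along the stand's y, on a stiff hinge along the stand's x, 135 mm above the bench. 0 level; positive (rad) tips towards the stand's +y; limits 1.5 either way. It stays where it is left; turning it takes 0.25 N m (2 to 3 N at the handle). At 0.4 to 0.6 rad the lower bay rolls empty; past about 1.0, or if jerked, the upper bay spills over the divider.
- tipper_axis (a point): Centre of the tipping tray on its hinge axis, at the foot of the divider; turns with the tray: z along the handle (up when level), y across the bays. Each bay is 72 mm wide (x); its floor runs 88 mm outward from the middle, rising 10 degrees to an open outer end, so a level bay keeps its rollers against the red divider (3 mm thick, 7 mm above the floors).
- tipper_knob (a point): Centre of the red ball (24 mm across) on the tipping tray's handle, 110 mm above the hinge axis (245 mm above the bench when level) and 45 mm from the tray's centre towards the robot. Below it is a bare upright steel rod 12 mm thick, 60 mm of it free. The handle leans with the tray: the ball goes on a circle of 110 mm about the hinge.
- blue_chip: Blue painted plate 26 x 22 x 4 mm on the stand's far edge, origin at its underside; it is on the same side (stand's y) as the bay with the blue rollers.
- brass_chip: The same in brass, on the side of the bay with the brass rollers.
- blue1_mid (a point): Centre of one of three blue rollers, 20 mm across, 16 mm long, lying along the stand's x in one bay of the tipping tray at the start.
- blue2_mid (a point): Centre of one of three blue rollers, 20 mm across, 16 mm long, lying along the stand's x in one bay of the tipping tray at the start.
- blue3_mid (a point): Centre of one of three blue rollers, 20 mm across, 16 mm long, lying along the stand's x in one bay of the tipping tray at the start.
- brass1_mid (a point): Centre of one of three brass rollers, 20 mm across, 16 mm long, lying along the stand's x in the other bay of the tipping tray at the start.
- brass2_mid (a point): Centre of one of three brass rollers, 20 mm across, 16 mm long, lying along the stand's x in the other bay of the tipping tray at the start.
- brass3_mid (a point): Centre of one of three brass rollers, 20 mm across, 16 mm long, lying along the stand's x in the other bay of the tipping tray at the start.
- bottle: Clear bottle with yellow cap, 50 mm across, 120 mm tall, bystander; origin under its middle.
- screwdriver: Screwdriver with red handle lying on the bench, bystander.
- spool: Black filament spool with orange winding, 150 mm across, 55 mm tall, lying flat, bystander; origin under its middle.
- carton: Cardboard box 90 x 120 x 50 mm, bystander; origin under its middle.
- board: Green circuit board 80 x 100 mm, 16 mm tall, bystander; origin under its middle.
- mug: Blue mug, about 80 mm across, 90 mm tall, bystander; origin under its middle.

How it is judged:
On the way, in this order (a step that is already met when the one before it is completed fails the run):
1. the catch tray is home at the blue rollers' side (((y of blue_chip in the frame of stand above 0 m and value of joint catch above 0.108 m) or (y of blue_chip in the frame of stand below 0 m and value of joint catch below -0.108 m))), for 0.2 s.
2. the tipping tray is tipped towards the blue side, with the catch tray home (((y of blue_chip in the frame of stand above 0 m and value of joint catch above 0.108 m) or (y of blue_chip in the frame of stand below 0 m and value of joint catch below -0.108 m)) and ((y of blue_chip in the frame of stand above 0 m and value of joint tipper above 0.3 rad) or (y of blue_chip in the frame of stand below 0 m and value of joint tipper below -0.3 rad))), for 0.1 s.
3. all three blue rollers are in the catch tray (x of blue1_mid in the frame of catch_floor between -0.045 and 0.045 m and y of blue1_mid in the frame of catch_floor between -0.069 and 0.069 m and z of blue1_mid in the frame of catch_floor between 0 and 0.039 m and x of blue2_mid in the frame of catch_floor between -0.045 and 0.045 m and y of blue2_mid in the frame of catch_floor between -0.069 and 0.069 m and z of blue2_mid in the frame of catch_floor between 0 and 0.039 m and x of blue3_mid in the frame of catch_floor between -0.045 and 0.045 m and y of blue3_mid in the frame of catch_floor between -0.069 and 0.069 m and z of blue3_mid in the frame of catch_floor between 0 and 0.039 m), for 0.2 s.
At the end, for the whole second after the job is handed in: The catch tray is within 12 mm of its end stop on the blue side with all three blue rollers inside it, the tipping tray is level within 0.12 rad, and all three brass rollers are in their own bay (all of step 3 and ((y of blue_chip in the frame of stand above 0 m and value of joint catch above 0.108 m) or (y of blue_chip in the frame of stand below 0 m and value of joint catch below -0.108 m)) and value of joint tipper between -0.12 and 0.12 rad and x of brass1_mid in the frame of tipper_axis between -0.036 and 0.036 m and z of brass1_mid in the frame of tipper_axis between 0.004 and 0.045 m and ((y of blue_chip in the frame of stand above 0 m and y of brass1_mid in the frame of tipper_axis between -0.088 and 0 m) or (y of blue_chip in the frame of stand below 0 m and y of brass1_mid in the frame of tipper_axis between 0 and 0.088 m)) and x of brass2_mid in the frame of tipper_axis between -0.036 and 0.036 m and z of brass2_mid in the frame of tipper_axis between 0.004 and 0.045 m and ((y of blue_chip in the frame of stand above 0 m and y of brass2_mid in the frame of tipper_axis between -0.088 and 0 m) or (y of blue_chip in the frame of stand below 0 m and y of brass2_mid in the frame of tipper_axis between 0 and 0.088 m)) and x of brass3_mid in the frame of tipper_axis between -0.036 and 0.036 m and z of brass3_mid in the frame of tipper_axis between 0.004 and 0.045 m and ((y of blue_chip in the frame of stand above 0 m and y of brass3_mid in the frame of tipper_axis between -0.088 and 0 m) or (y of blue_chip in the frame of stand below 0 m and y of brass3_mid in the frame of tipper_axis between 0 and 0.088 m))); the robot touches nothing.
It fails at once if a brass roller falls out of the tipping tray (height (world z) of any of brass1_mid, brass2_mid, brass3_mid below 0.09 m).
It fails at once if a bystander is pushed more than 40 mm (distance of any of bottle, screwdriver, spool, carton, board, mug from where it was at the start of the episode above 0.04 m).
It also fails if it takes over 62 s, if anything falls off the work surface, if the arm or the gripper's body presses on something with over 40 N, if the wrist force passes 120 N, or if a joint passes its speed limit or range.

ROBOT

A 6-joint arm with a two-finger parallel gripper is mounted at the origin on the work surface. World frame = base frame: x ahead of the robot, y to its left, z up, the work surface at z = 0. Lengths are in m, angles in rad, forces in N, time in s.
With the tool pointing down it reaches from about 0.275 to 0.875 m from the base axis. Payload 12.5 kg.
Tool frame: the origin (TCP) lies at the very end of the fingers, on their centre line; the grasp point (between the pads) lies 19 mm behind it; x points along the fingers, y is the direction in which the jaws open and shut, and the axes are right-handed (so a half turn about x gives the same grasp; the last joint's range is limited). The gripper opens to 85 mm and grips with 20 to 120 N. Pads are 22 mm wide; open, the fingers measure 114 mm over their backs; the gripper's body (76 mm by 85 mm) begins 54 mm behind the grasp point. The pads swing forward as they close: fully open they stand 13 mm farther back than shut.
Start: joints at [1.021, 0.351, 1.652, -0, 1.139, -0.085], TCP at [0.247, 0.492, 0.231] pointing down, gripper open.
Joint ranges: [-2.75, 2.75], [-0.79, 2.1], [0.01, 2.65], [-1.57, 4.71], [0.07, 3.14], [-2.87, 2.87]. Speed limits (rad/s): [2.22, 2.22, 2.79, 3.14, 3.14, 3.14].

INTERFACE

Orientations are given as a 3x3 rotation matrix whose columns are the frame's x, y, z axes.
In Python, from bench import manip gives the robot as it stands. Calls block until the motion is done:
- manip.move_ptp(position, orientation): joint-space move of the TCP to a pose.
- manip.move_l(position, attitude=None, max_speed=0.15): straight line of the TCP; attitude=None keeps the orientation; max_speed is the mean speed in m/s.
- manip.move_j(angles): joint-space move.
- manip.set_gripper(opening, effort=None): opening from 0.0 (shut) to 1.0 (fully open); effort is the grip in N (None keeps the last); returns when the fingers have stopped.
- manip.dwell(seconds).
- manip.inverse_kinematics(position, orientation): joint angles nearest the present ones, or None.
- manip.grab_frame(name): name is "side" or "top"; returns (picture, depth): 384x512x3 uint8, red, green, blue; 384x512 float32, m along the optical axis (not along the pixel's ray), 0 where there is no reading.
- manip.get_calibration(name): a dict with "camera_matrix" (3x3 intrinsics, pixels), "k1" (the pictures are not rectified: a ray, as slopes to the right and down, at radius r is drawn at 1 + k1 r^2 times it, then the intrinsics apply), "R" (3x3) and "t" (3): a world point X has camera coordinates R X + t. Camera axes: x right, y down, z forward; pixel columns grow to the right and rows downward; lengths in m; the calibration is good to about 2 mm. A picture is of the moment at which its call begins. get_calibration takes no time and is no camera call.
A pose or a line that the arm cannot do raises manip.Unreachable and nothing moves.
- manip.sign_off(): hands the job in, once; it reports no verdict.
Trained networks look in the newest picture that a camera, given by its name, has taken for a name from the list of things; names that differ only in an ending like _2 or _b are one class to them, and where a whole thing is asked for, a point or a joint stands for the part that bears it (a point fixed in the world has none). Each returns a list of dicts, best first, with "confidence" (0 to 1); they miss things now and then, are a little off and sometimes report something else, mostly with a low value. They report only what shows in the picture. A call takes as long as a camera call.
- manip.look_for(camera, name): "at" ([x, y, z] in m, in world coordinates, good to about 4 mm: the middle of the surface that is visible of it).
Readings, each from a call of its own:
- manip.current_time(): time.
- manip.current_qpos(): joint angles.
- manip.current_joint_vel(): joint speeds.
- manip.current_joint_torque(): joint torques, N m.
- manip.current_ee_pos(): TCP position.
- manip.current_tcp_rot(): TCP orientation.
- manip.current_force(): force on the tool from outside, world axes, zero at the start.
- manip.current_ft_torque(): the same for the moment, N m.
- manip.current_grip_width(): opening from 0.0 (shut) to 1.0 (fully open).
Only numpy, scipy, OpenCV 4.12 (cv2) and the standard library are available. Lean on these libraries where they do the work, as an engineer would, in place of code of your own. Each camera call takes 0.05 s, during which the arm holds its last target.

## Working session

There is one attempt and no reset: what is moved stays moved. The work goes in short steps, each a Python script; the robot and the scene stay as the last script left them, time stands still between calls to the robot, and variables do not carry over. Pictures are saved under pics/ and viewed, and the job is handed in when it is done.

```bash
mkdir -p pics; ls; python3 - <<'E'
from bench import manip
import cv2
for c in ("side","top"):
    im,d=manip.grab_frame(c); cv2.imwrite(f"pics/{c}0.png",im[:,:,::-1])
    for n in ("stand","catch_knob","tipper_knob","blue_chip","brass_chip","tipper_axis","catch_floor"):
        r=manip.look_for(c,n); print(c,n,[(x["at"],round(x["confidence"],2)) for x in r[:2]])
print(manip.current_time(),manip.current_tcp_rot())
E
```

```text
pics
side stand [([0.6278, -0.0117, 0.0176], 0.78), ([0.3195, -0.2745, 0.0223], 0.46)]
side catch_knob [([0.6078, -0.0072, 0.0212], 0.88)]
side tipper_knob [([0.6164, 0.0329, 0.1476], 0.73)]
side blue_chip [([0.6206, 0.0357, 0.1486], 0.32)]
side brass_chip []
side tipper_axis [([0.6161, 0.0343, 0.1436], 0.76)]
side catch_floor [([0.6083, -0.0039, 0.0238], 0.82), ([0.3318, 0.2444, 0.008], 0.21)]
top stand [([0.6332, 0.0322, 0.0055], 0.79)]
top catch_knob [([0.576, -0.0137, 0.0276], 0.81)]
top tipper_knob [([0.6155, 0.041, 0.1428], 0.86)]
top blue_chip [([0.5733, -0.0135, 0.0238], 0.65)]
top brass_chip []
top tipper_axis [([0.6198, 0.0422, 0.1467], 0.76)]
top catch_floor [([0.5793, -0.0193, 0.0231], 0.6), ([0.454, 0.5267, 0.0508], 0.5)]
0.8 [[-1.37101282e-06  4.48242037e-01  8.93912231e-01]
 [ 1.09992028e-05  8.93912230e-01 -4.48242037e-01]
 [-1.00000000e+00  9.21777632e-06 -6.15587019e-06]]
```

View pics/side0.png

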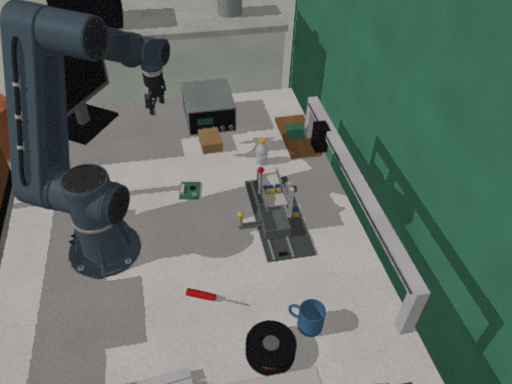

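View pics/top0.png

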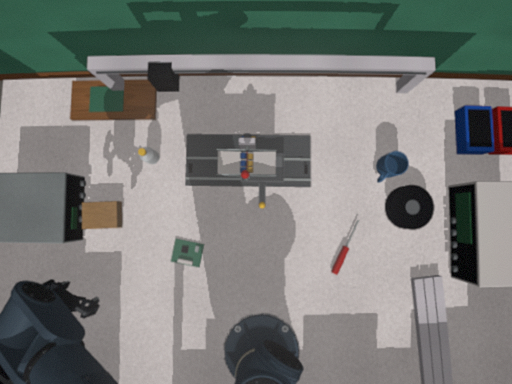

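The top view has the red ball at (245,175) and the yellow ball at (262,205). The blue rollers look to be on the left (+y) and brass on the right. I'll zoom in and localise by pixels.

```bash
cat > h.py <<'E'
from bench import manip
import cv2, numpy as np
def ray(c,u,v):
    k=manip.get_calibration(c); K=np.array(k["camera_matrix"],float)
    R=np.array(k["R"]);t=np.array(k["t"])
    p=cv2.undistortPoints(np.array([[[u,v]]],float),K,np.array([k["k1"],0,0,0.]))[0,0]
    return -R.T@t, R.T@np.array([p[0],p[1],1.])
def at_z(c,u,v,z):
    o,d=ray(c,u,v); return o+d*(z-o[2])/d[2]
def at_d(c,u,v,dep):
    o,d=ray(c,u,v); return o+d*dep
def proj(c,X):
    k=manip.get_calibration(c)
    return cv2.projectPoints(np.array([X],float),cv2.Rodrigues(np.array(k["R"]))[0],np.array(k["t"],float),np.array(k["camera_matrix"],float),np.array([k["k1"],0,0,0.]))[0].ravel()
def blobs(im,lo,hi,box):
    hsv=cv2.cvtColor(im,cv2.COLOR_RGB2HSV); m=cv2.inRange(hsv,np.array(lo),np.array(hi))
    x0,y0,x1,y1=box; mm=np.zeros_like(m); mm[y0:y1,x0:x1]=m[y0:y1,x0:x1]
    n,l,s,c=cv2.connectedComponentsWithStats(mm); return [(c[i].round(1),s[i,4]) for i in range(1,n) if s[i,4]>4]
def tri(p,q):
    o1,d1=ray("top",*p);o2,d2=ray("side",*q)
    A=np.stack([d1,-d2],1); s=np.linalg.lstsq(A,o2-o1,rcond=None)[0]
    a=o1+s[0]*d1;b=o2+s[1]*d2; return (a+b)/2,np.linalg.norm(a-b)
def crop(im,box,f,name):
    x0,y0,x1,y1=box; cv2.imwrite(name,cv2.resize(im[y0:y1,x0:x1,::-1],None,fx=f,fy=f,interpolation=cv2.INTER_CUBIC))
TB=(175,120,325,220); SB=(225,135,325,265)
E
python3 - <<'E'
from h import *
P={}
for c,B,f in (("top",TB,5),("side",SB,4)):
    im=cv2.imread(f"pics/{c}0.png")[:,:,::-1].copy(); crop(im,B,f,f"pics/{c}0z.png")
    for n,lo,hi in (("red",(0,150,80),(8,255,255)),("red2",(172,150,80),(180,255,255)),("yel",(20,130,120),(32,255,255)),("blue",(105,100,40),(125,255,255))):
        print(c,n,blobs(im,lo,hi,B))
E
```

```text
top red [(array([244.6, 174.2]), np.int32(35))]
top red2 []
top yel [(array([249.9, 156.2]), np.int32(10)), (array([249.9, 163.1]), np.int32(8)), (array([249.5, 167.7]), np.int32(6)), (array([261.6, 204.8]), np.int32(26))]
top blue [(array([242.8, 155.2]), np.int32(20)), (array([243., 163.]), np.int32(21)), (array([242.2, 168.7]), np.int32(6))]
side red [(array([260.1, 169.6]), np.int32(20))]
side red2 []
side yel [(array([261.9, 140.9]), np.int32(22)), (array([270.7, 190.2]), np.int32(20)), (array([277.9, 189.4]), np.int32(15)), (array([240., 214.]), np.int32(21))]
side blue [(array([267.9, 186.5]), np.int32(24)), (array([277.6, 185.3]), np.int32(9)), (array([294.7, 209.2]), np.int32(19))]
```

```bash
sleep 1; ls pics
```

```text
side0.png
side0z.png
top0.png
top0z.png
```

View pics/side0z.png

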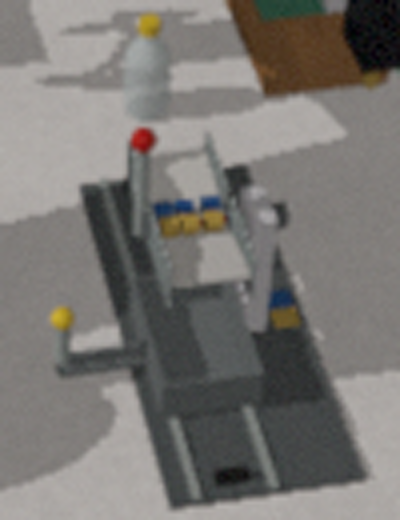

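View pics/top0z.png

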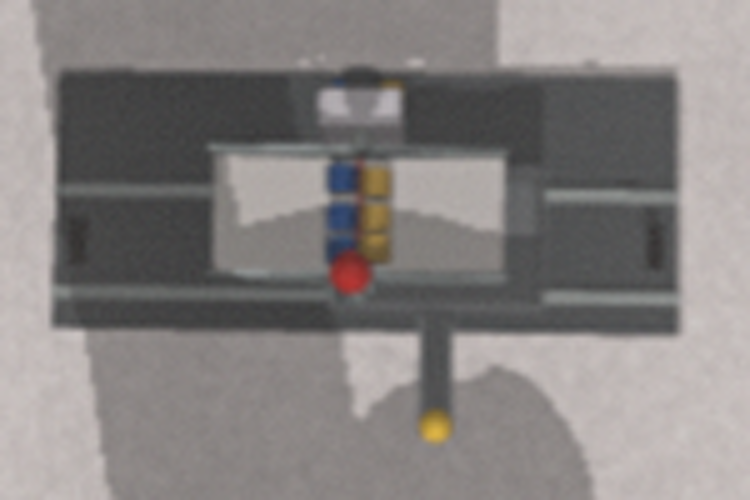

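```bash
python3 - <<'E'
from h import *
print("red",tri((244.6,174.2),(260.1,169.6)),at_z("top",244.6,174.2,.245))
print("yel",tri((261.6,204.8),(240,214)),at_z("top",261.6,204.8,.086))
for u,v in ((187,135),(310,135),(186,186),(310,186)): print(at_z("top",u,v,.01).round(4))
for u,v in ((242.8,155.2),(249.9,156.2)): print(at_z("top",u,v,.157).round(4))
print(at_z("side",294.7,209.2,.01).round(4))
E
```

```text
red (array([0.56798953, 0.04628773, 0.24328313]), np.float64(0.0008165260555268396)) [0.56740017 0.04628025 0.245     ]
yel (array([ 0.4874131 , -0.00149725,  0.085391  ]), np.float64(0.0013463138367576315)) [ 0.48673716 -0.00137821  0.086     ]
[0.7286 0.2557 0.01  ]
[ 0.729  -0.1689  0.01  ]
[0.5521 0.2561 0.01  ]
[ 0.5524 -0.167   0.01  ]
[0.6343 0.0557 0.157 ]
[0.6313 0.0343 0.157 ]
[0.7161 0.0554 0.01  ]
```

Blue is on the +y side: the blue chip is at y≈0.055 and the blue rollers at y≈0.056, with brass at 0.034. The stand origin is about (0.613, 0.045), its yaw is about 0, and the catch is at about -0.047. I'll take the yellow ball with the tool leaning towards the robot and slide it.

```bash
cat >> h.py <<'E'
def att(th,a=0.):
    s,c=np.sin(th),np.cos(th)
    R=np.array([[s,0,c],[0,1,0],[-c,0,s]],float)
    Rx=cv2.Rodrigues(np.array([-a,0,0.]))[0]
    return Rx@R
def tcp(g,R,back=0.): return np.array(g)+(0.019-back)*R[:,0]
E
python3 - <<'E'
from h import *
R=att(0.5); g=np.array([.487,-.0014,.0855])
for b,y in ((.12,0),(0,0),(0,.166)):
    print(manip.inverse_kinematics(tcp(g+[0,y,0],R,b),R))
Rk=att(.5);k=np.array([.568,.0463,.244]);print(manip.inverse_kinematics(tcp(k,Rk),Rk))
manip.set_gripper(0.7,20)
manip.move_ptp(tcp(g,R,.12),R)
manip.move_l(tcp(g,R),max_speed=.1)
manip.set_gripper(0.0,20)
print(manip.current_grip_width(),manip.current_force(),manip.current_time())
im,d=manip.grab_frame("side");crop(im,(200,120,330,265),4,"pics/side1z.png")
im,d=manip.grab_frame("top");crop(im,TB,5,"pics/top1z.png")
E
```

```text
[-0.15429155  0.05669421  2.30042321  0.25324954  0.29847644 -1.94894198]
None
[ 0.30415866  0.44866423  2.15315385 -1.18305833  0.15572541 -0.12321292]
[-4.44346729e-04  2.20421359e-01  1.93166530e+00  4.53074623e-04
  4.89506081e-01 -1.57158615e+00]Traceback (most recent call last):
  File "<stdin>", line 8, in <module>
bench.Unreachable: the arm cannot follow that straight line within its joint ranges
```

```bash
ls pics
```

```text
side0.png
side0z.png
top0.png
top0z.png
```

```bash
python3 - <<'E'
from h import *
np.set_printoptions(precision=2,suppress=True)
g=np.array([.487,-.0014,.0855]);k=np.array([.568,.0463,.244])
print(manip.current_qpos(),manip.current_time())
for th in (-.2,0,.1,.2,.3):
  R=att(th)
  for b,y in ((.12,0),(0,0),(0,.08),(0,.166)):
    print(th,b,y,manip.inverse_kinematics(tcp(g+[0,y,0],R,b),R))
for th in (-.2,0,.2,.4):
  for a in (0,.3,.6):
    R=att(th,a);p=np.array([.568,.0453,.135])+[0,.11*np.sin(a),.11*np.cos(a)]
    print(th,a,manip.inverse_kinematics(tcp(p,R),R))
E
```

```text
[-0.15  0.06  2.3   0.25  0.3  -1.95] 3.1
-0.2 0.12 0 [-0.09  0.43  1.68 -0.02  1.24 -1.65]
-0.2 0 0 [-0.09  0.56  1.81 -0.02  0.96 -1.65]
-0.2 0 0.08 [ 0.06  0.57  1.8   0.01  0.97 -1.52]
-0.2 0 0.166 [ 0.21  0.6   1.75  0.05  0.99 -1.39]
0 0.12 0 [-0.1   0.29  1.86 -0.    0.99 -1.67]
0 0 0 [-0.1   0.49  1.94 -0.    0.71 -1.67]
0 0 0.08 [ 0.07  0.5   1.92 -0.    0.72 -1.51]
0 0 0.166 [ 0.24  0.53  1.87 -0.    0.75 -1.34]
0.1 0.12 0 [-0.11  0.23  1.95  0.01  0.86 -1.69]
0.1 0 0 [-0.1   0.46  2.    0.02  0.58 -1.69]
0.1 0 0.08 [ 0.07  0.47  1.98 -0.01  0.59 -1.49]
0.1 0 0.166 [ 0.25  0.5   1.93 -0.04  0.62 -1.29]
0.2 0.12 0 [-0.12  0.18  2.04  0.03  0.73 -1.71]
0.2 0 0 [-0.11  0.43  2.06  0.05  0.45 -1.72]
0.2 0 0.08 [ 0.07  0.44  2.05 -0.03  0.45 -1.47]
0.2 0 0.166 [ 0.26  0.47  1.99 -0.11  0.49 -1.22]
0.3 0.12 0 [-0.13  0.13  2.13  0.07  0.59 -1.75]
0.3 0 0 [-0.12  0.42  2.12  0.11  0.31 -1.79]
0.3 0 0.08 [ 0.08  0.43  2.1  -0.07  0.31 -1.43]
0.3 0 0.166 [ 0.27  0.46  2.05 -0.23  0.36 -1.09]
-0.2 0 [-0.    0.48  1.48 -0.    1.38 -1.57]
-0.2 0.3 [ 0.16  0.53  1.44 -0.26  1.43 -1.31]
-0.2 0.6 [ 0.31  0.63  1.4  -0.49  1.54 -1.08]
0 0 [-0.    0.39  1.61 -0.    1.14 -1.57]
0 0.3 [ 0.18  0.44  1.57 -0.32  1.2  -1.26]
0 0.6 [ 0.33  0.55  1.53 -0.58  1.33 -1.02]
0.2 0 [-0.    0.31  1.74  0.    0.89 -1.57]
0.2 0.3 [ 0.19  0.36  1.71 -0.4   0.97 -1.19]
0.2 0.6 [ 0.36  0.47  1.66 -0.71  1.13 -0.92]
0.4 0 [-0.    0.24  1.87  0.    0.63 -1.57]
0.4 0.3 [ 0.2   0.3   1.84 -0.54  0.73 -1.07]
0.4 0.6 [ 0.37  0.42  1.79 -0.89  0.94 -0.78]
```

```bash
python3 - <<'E'
from h import *
R=att(0.3); g=np.array([.487,-.0014,.0855])
manip.move_ptp(tcp(g,R,.12),R)
manip.move_l(tcp(g,R),max_speed=.1)
manip.set_gripper(0.0,20)
print(manip.current_grip_width(),manip.current_force(),manip.current_time())
im,d=manip.grab_frame("side");crop(im,(200,120,330,265),4,"pics/side1z.png")
E
```

```text
0.24064178276023696 [-2.65713937 -0.30626622  4.7073105 ] 5.2667
```

View pics/side1z.png

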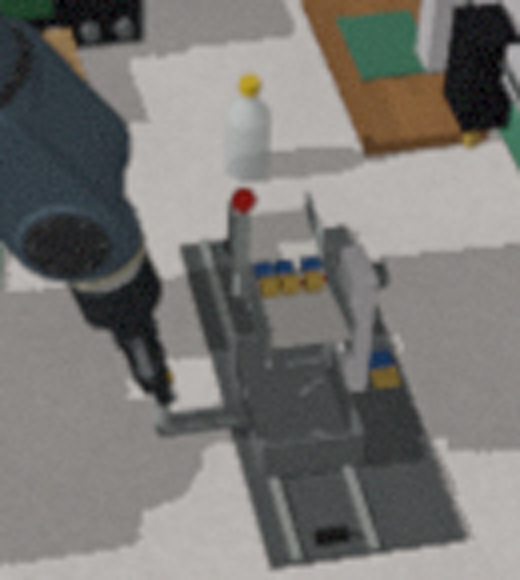

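The fingers are around the yellow ball at (165,380) in the crop, with a width of about 20.5 mm, which fits. The wrist is clear of the red knob. Sliding to +y.

```bash
python3 - <<'E'
from h import *
p0=manip.current_ee_pos()
for y in (.10,.155,.160,.163,.1645,.166):
    p=np.array(p0); p[1]=y
    manip.move_l(p,max_speed=.1 if y<.156 else .03)
    f=manip.current_force(); print(y,np.round(manip.current_ee_pos(),4),np.round(f,1))
    if y>.158 and f[1]<-9: break
print(manip.current_grip_width(),manip.current_time())
im,d=manip.grab_frame("side");crop(im,(200,120,330,265),4,"pics/side2z.png")
im,d=manip.grab_frame("top");crop(im,TB,5,"pics/top2z.png")
E
```

```text
0.1 [0.4938 0.1003 0.0679] [ 6.4  0.4 -5.8]
0.155 [0.4944 0.1557 0.068 ] [ 12.    1.9 -10.8]
0.16 [0.4944 0.1605 0.068 ] [ 11.3   2.  -10. ]
0.163 [0.4944 0.1635 0.0679] [12.8  1.6 -9.3]
0.1645 [0.4945 0.1649 0.068 ] [12.1  1.1 -9.5]
0.166 [0.4945 0.1663 0.068 ] [11.7 -0.4 -9.9]
0.24021481364529396 8.25
```

View pics/side2z.png

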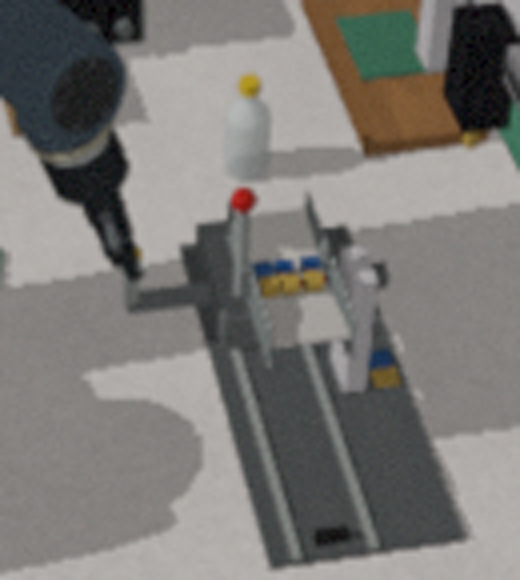

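View pics/top2z.png

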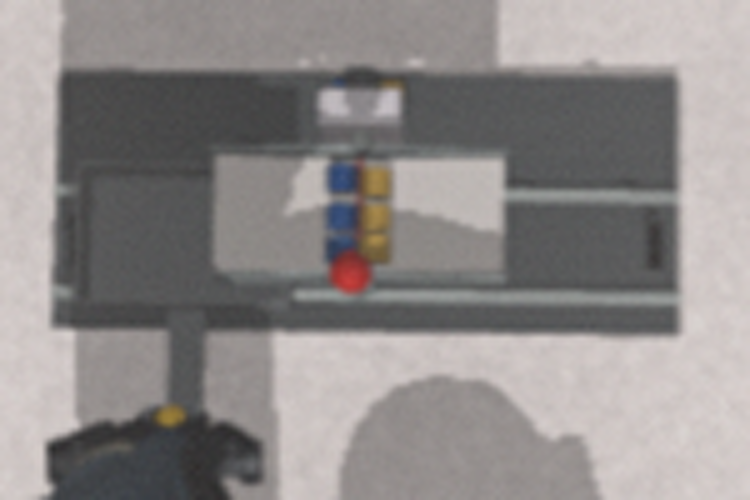

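Now confirm the end stop, release, retreat and re-measure.

```bash
python3 - <<'E'
from h import *
p=np.array(manip.current_ee_pos())
for i in range(5):
    p[1]+=.0015; manip.move_l(p,max_speed=.03)
    f=manip.current_force(); print(np.round(p[1],4),np.round(manip.current_ee_pos(),4),np.round(f,1))
    if f[1]<-8: break
manip.set_gripper(0.8)
R=np.array(manip.current_tcp_rot()); q=np.array(manip.current_ee_pos())
manip.move_l(q-.14*R[:,0],max_speed=.15)
imt,_=manip.grab_frame("top"); ims,_=manip.grab_frame("side")
for c,im,B in (("top",imt,(175,120,325,225)),("side",ims,(200,120,330,265))):
  print(c,"red",blobs(im,(0,150,80),(8,255,255),B),"yel",blobs(im,(20,130,120),(32,255,255),B))
crop(imt,TB,5,"pics/top3z.png")
print(manip.current_time(),manip.current_force())
E
```

```text
0.1678 [0.4945 0.167  0.0678] [  3.6 -10.4  -0.7]
top red [(array([244.5, 174.3]), np.int32(34))] yel [(array([249.6, 156.2]), np.int32(11)), (array([249.8, 163.1]), np.int32(10)), (array([249.8, 167.6]), np.int32(5)), (array([209., 204.]), np.int32(21))]
side red [(array([260.2, 169.6]), np.int32(23))] yel [(array([261.9, 141. ]), np.int32(20)), (array([232.3, 183.5]), np.int32(14)), (array([270.7, 190.3]), np.int32(23)), (array([277.8, 189.4]), np.int32(14))]
10.3 [ 0.85364728 -0.14403369 -0.49003485]
```

View pics/top3z.png

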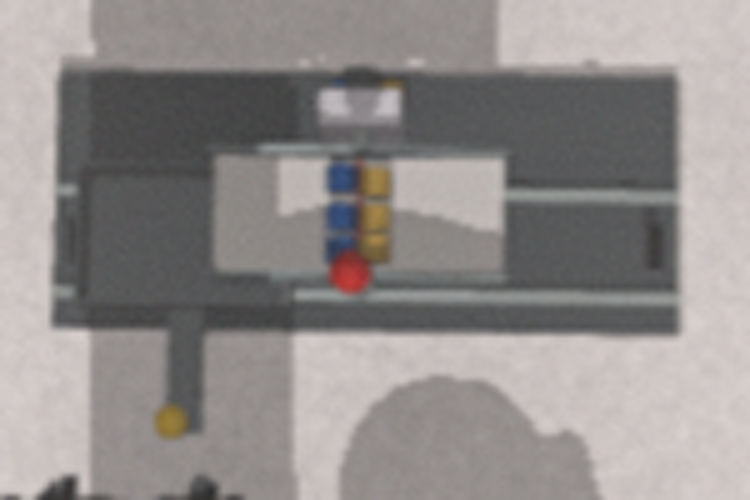

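The stop was felt at -10 N and the catch tray is at the far left with the yellow ball at (209,204). Next I'll grip the red ball.

```bash
python3 - <<'E'
from h import *
print("yel",tri((209,204.3),(232.3,183.5)),at_z("top",209,204,.086))
t=tri((244.5,174.3),(260.2,169.6))[0]; print(t)
R=att(0.3); k=np.array([.568,.0461,.2442])
p=np.array(manip.current_ee_pos()); p[2]=.33; manip.move_l(p,max_speed=.2)
manip.move_ptp(tcp(k,R,.1),R)
manip.move_l(tcp(k,R),max_speed=.1)
manip.set_gripper(0.0,25)
print(manip.current_grip_width(),manip.current_force(),manip.current_ee_pos(),manip.current_time())
im,d=manip.grab_frame("side");crop(im,(200,90,330,235),4,"pics/side4z.png")
E
```

```text
yel (array([0.48924942, 0.1658921 , 0.08514284]), np.float64(0.0021217317744849974)) [0.48913983 0.16596424 0.086     ]
[0.56806801 0.04651883 0.24303851]
0.2610601195006976 [-2.54430588 -0.88549197  4.15032578] [0.57365715 0.0460317  0.22641315] 13.3833
```

View pics/side4z.png

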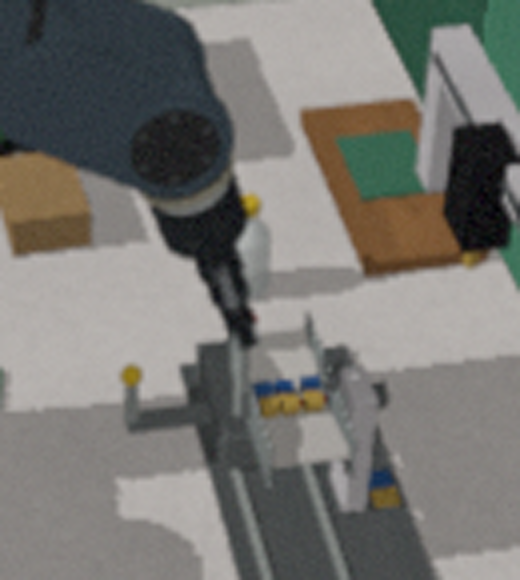

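The red ball is gripped: the pads are at (245,325) in the crop, with a width of about 22 mm. Tipping slowly along the arc towards +y.

```bash
cat >> h.py <<'E'
H=np.array([0,.0458,.135]); P0=np.array([0.57365715,0.0460317,0.22641315])
def arc(a):
    Rx=cv2.Rodrigues(np.array([-a,0,0.]))[0]
    p=P0.copy(); q=Rx@np.array([0,P0[1]-H[1],P0[2]-H[2]]); p[1:]=(H+q)[1:]; p[0]+=.011*(p[1]-P0[1]); return p,att(.3,a)
E
python3 - <<'E'
from h import *
for a in (.12,.24,.36,.44,.5):
    p,R=arc(a); manip.move_l(p,R,max_speed=.035)
    print(a,np.round(manip.current_force(),1),manip.current_time())
manip.dwell(.5)
im,d=manip.grab_frame("side");crop(im,(200,90,330,235),4,"pics/side5z.png")
im,d=manip.grab_frame("top");crop(im,TB,5,"pics/top5z.png")
E
```

```text
0.12 [-1.   1.6  2.3] 13.8917
0.24 [-2.8  2.   3.5] 14.3583
0.36 [-2.3  4.   3.9] 14.825
0.44 [-1.5  4.6  4.3] 15.1833
0.5 [-1.   3.5  3.6] 15.4917
```

View pics/side5z.png

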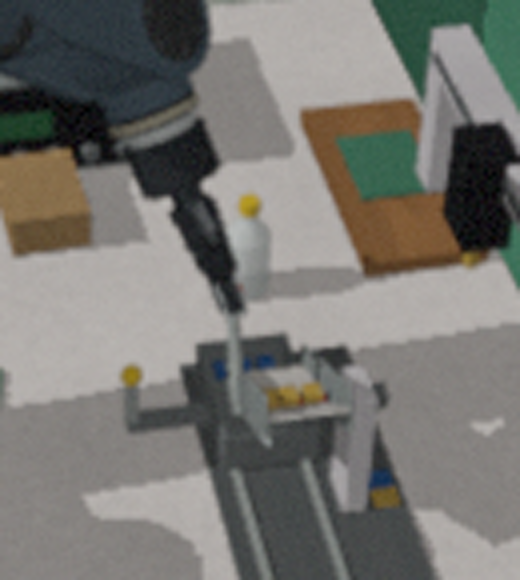

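View pics/top5z.png

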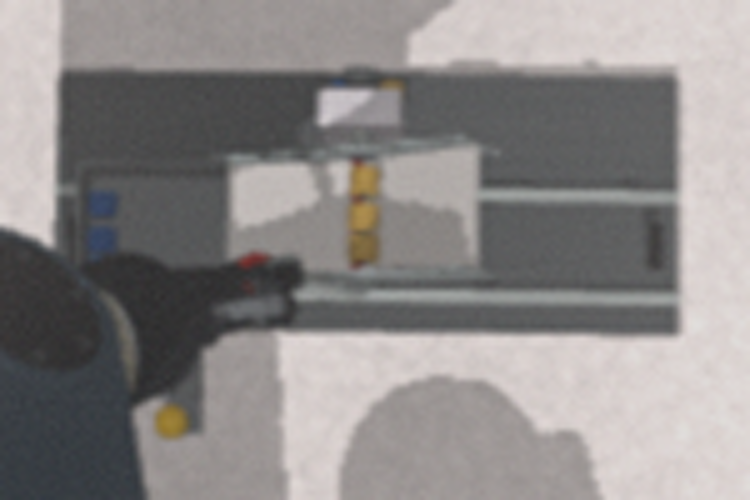

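The blue rollers are in the catch tray: three blue spots at (215–270,365) in the side crop, and two of them visible at the far-left wall in the top crop. All three brass rollers are still against the divider. Returning to level.

```bash
python3 - <<'E'
from h import *
for a in (.36,.24,.12,0):
    p,R=arc(a); manip.move_l(p,R,max_speed=.03)
print(np.round(manip.current_force(),1))
manip.set_gripper(0.6)
R=att(.3); manip.move_l(np.array(manip.current_ee_pos())-.12*R[:,0],max_speed=.12)
p=np.array(manip.current_ee_pos()); p[0]-=.12; p[1]-=.08; manip.move_l(p,max_speed=.15)
imt,_=manip.grab_frame("top"); ims,_=manip.grab_frame("side")
rt=blobs(imt,(0,150,80),(8,255,255),TB); rs=blobs(ims,(0,150,80),(8,255,255),(200,120,330,265)); print(rt,rs)
crop(ims,(200,120,330,265),4,"pics/side6z.png"); crop(imt,TB,5,"pics/top6z.png")
if rt and rs:
  t=tri(rt[0][0],rs[0][0])[0]; print(t, "tilt",np.arctan2(t[1]-H[1],t[2]-.135))
print(manip.current_time(),manip.current_force())
E
```

```text
[-2.8 -3.   7.9]
[(array([243.8, 173.8]), np.int32(13))] [(array([260.2, 169.8]), np.int32(20))]
[0.56921083 0.04866609 0.2402055 ] tilt 0.027236046772480767
20.9667 [ 0.73029986 -0.54240468 -0.17383505]
```

View pics/side6z.png

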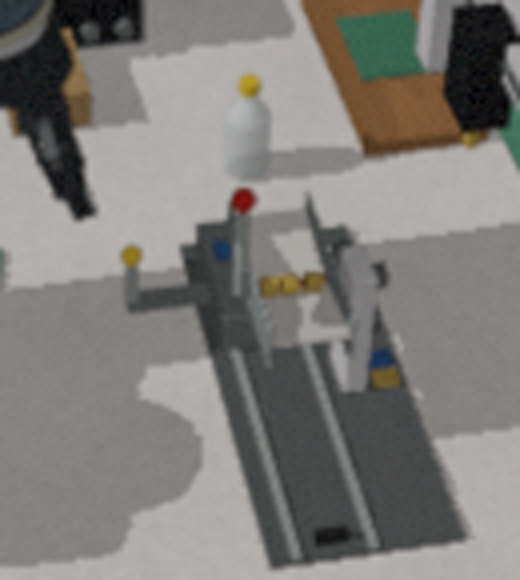

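View pics/top6z.png

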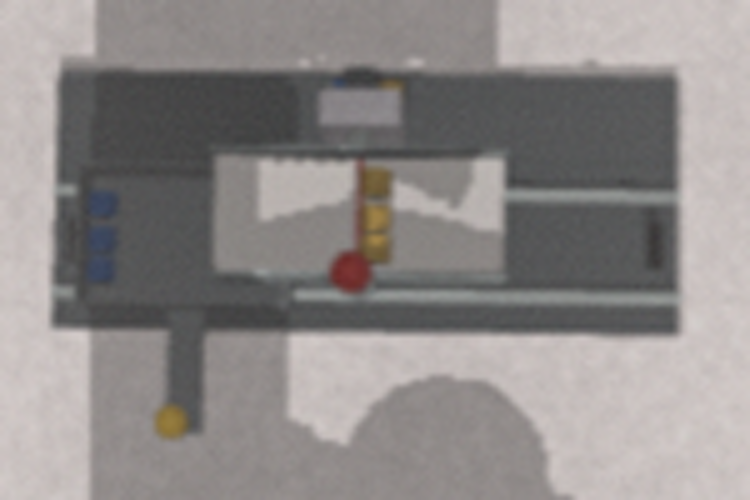

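The top crop shows three blue rollers at (100,205–270) inside the catch tray and three brass at (375,180–250) in their own bay. The red ball is back in its starting place, so the tilt is at most about 0.03 rad, and the arm is clear.

```bash
python3 - <<'E'
from h import *
manip.sign_off()
E
```

```text
the job is handed in; nothing more can be done
```

I slid the catch tray home on the +y (blue) side and tipped the tipping tray about 0.5 rad that way. I then set it level again, backed the arm clear and handed the job in at about 21 s of the 62 s allowed.

- **Catch tray:** I felt the end stop at about -10 N. The yellow ball is at y ≈ 0.166 m against a stand centre of about 0.045 m, so the joint is at about 0.12 m.
- **Rollers:** The last top picture shows all three blue rollers inside the catch tray. All three brass rollers are in their own bay against the divider.
- **Tipping tray:** The red ball is within about 1 pixel of where it started. The measured tilt is about 0.03 rad, inside the 0.12 rad limit; that last fix rests on few pixels because the ball was in shadow.
- **Failed steps:** One approach line to the yellow ball with a steeper tool lean was refused as unreachable. I redid it with less lean, and nothing was touched in between. The trained networks were well off on the knobs and the chip at the start, so I used my own pixel triangulation instead.
- **Bystanders:** I never worked close to them and the bottle looked unmoved in the last picture, but I did not measure their positions separately at the end.

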